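# Empty the bolt pail into the sorting tray

## Robot

A 6-joint arm with a two-finger parallel gripper is mounted at the origin on a cart in front of the work surface, level with it; the furniture and walls round the work are solid. World frame = base frame: x ahead of the robot, y to its left, z up, the work surface at z = 0. Lengths are in mm, angles in rad, forces in N, time in s.
With the tool pointing down it reaches from about 350 to 975 mm from the base axis. Payload 7.1 kg.
Tool frame: the origin (TCP) lies between the finger pads; the fingertips stand 19 mm ahead of it and the grasp point (between the pads) is the TCP (ctrl.tcp_to_tips is the distance from the TCP to the fingertips, in mm); z points along the fingers, y is the line along which they close (so a half turn about z gives the same grasp; the last joint's range is limited). The gripper opens to 88 mm and grips with 3 to 60 N. Pads are 20 mm wide; open, the fingers measure 115 mm over their backs; the gripper's body (75 mm by 178 mm) begins 61 mm behind the grasp point.
Start: joints at [-1.215, 0.423, 1.63, -0, 1.089, -0.019], TCP at [228.82, -581.589, 241.675] pointing down, gripper open.
Joint ranges: [-3, 3], [-0.9, 2.11], [0.09, 2.58], [-1.31, 4.45], [0.11, 2.69], [-2.54, 2.54]. Speed limits (rad/s): [2.39, 2.39, 3.01, 3.14, 3.14, 3.14].

## Interface

Orientations are given as a rotation vector (axis times angle).
In Python, from workcell import status, optics, ctrl gives the robot as it stands. The module is installed in compiled form; this text tells all that it offers.
- The arm moves only by the shell command python3 -m inch 'ROWS'. ROWS is JSON, a list that holds one entry, the list of rows, each a list of 7 numbers: the shift along the tool's x, y, z in mm, then the turn, a rotation vector about the tool's x, y, z in rad, then the opening in per cent of the stroke, from 0 (shut) to 100 (fully open). A call has 1 to 20 rows; each row is the pose to reach, as a shift and turn from the pose commanded when the call began, along the tool's axes at that moment; what a row does not reach only later rows make up. A row lasts 1/10 s, in which the tool goes at most 50 mm and 8.59 degrees, less where a joint would pass 70% of its speed; a pose out of reach is approached as far as the arm can. A call with a gripper value outside its range is refused whole. The fingers move at their own pace and stop on an object; the grip force is fixed at half the most. Time passes only in rows, so rows that repeat a pose let the fingers close. It gives the time, the measured TCP pose, the force, the opening and the grip force at its end, in the units of the state.
- status.get_obs(): the state, without advancing time (a new reading comes with each control period).
- optics.get_image(name): name is "scene" or "top" or "wrist"; returns a dict with "frame" (480x640x3 uint8, red, green, blue), "fx", "fy", "cx", "cy" (pixels), "rvec" (rotation vector, rad) and "tvec" (3), from world to camera coordinates, as OpenCV has them; the wrist camera has in their place "hand_eye" (4x4, takes a point from camera to tool coordinates, whose origin is the TCP and whose axes are the flange's). Camera axes: x right, y down, z forward; pixel columns grow to the right and rows downward; lengths in mm; the calibration is good to about 2 mm. A picture is of the moment at which its call begins: read the wrist's pose just before it. There is no depth.
- ctrl.close_job(): hands the job in; it is judged then, once.
The state is a dict: "t": time; "qpos": joint angles; "qvel": joint speeds; "joint_torque": joint torques, N m; "ee_pos": TCP position; "orientation": TCP orientation; "ft_force": force on the tool from outside, world axes, zero at the start; "moment": the same for the moment, N m; "width": finger opening in mm; "grasp_force": force on a finger pad.
Only numpy, scipy, OpenCV 4.12 (cv2) and the standard library are available. Lean on these libraries where they do the work, as an engineer would, in place of code of your own. Each camera call takes 0.05 s, during which the arm holds its last target. There are 200 camera calls.

## Task

Pick up the steel pail by its bail, stand it on the grey apron against the kerb and lay it over, bolts still inside, into the V saddle so that its mouth looks into the tray, and let it go there. Then take the raised edge of its foot rim and tip it mouth down until both bolts have slid out into the tray. Let the empty pail back down to lie in the saddle and release it, without disturbing the other things on the bench.

Things in the scene. Friction and masses are not known exactly. Their poses are not given: they have to be found in the camera images.
- tray: fixed grey sheet-steel tipping tray; origin on the bench at the foot of the kerb's front face, mid-width; x level from apron over kerb and saddle into the tray, z up. Apron for the pail: 3 mm plate, x -150 to 66 mm, 170 mm wide. Kerb across it: x 0 to 8 mm, 6 mm above the apron. Tray: x 66 to 256 mm, 230 mm wide, front wall 24 mm high, others 50 mm
- saddle (a point): lowest point of the top of the V saddle, a 12 mm round steel bar in the plane x = 66 mm of the tray, bent to a V: top 32 mm above the bench in the middle, 59 mm high at 58 mm to either side. With its side in the V and its foot at the kerb the pail rests by itself, its axis about 70 deg from upright; leaning less than about 55 deg it falls back upright
- tray_floor (a point): middle of the tray's floor, on its upper face (3 mm above the bench), axes as the tray
- pail: loose round galvanised steel pail, 105 mm high, about 0.35 kg; origin at the centre of its underside, z along its axis to the mouth, y along the bail's pivot line. Wall 3 mm, slippery, outside radius 50 mm at the bottom, 57 mm at the mouth. The bail pivots lie 90 mm above the underside, 65 mm to either side (y)
- pail_foot (a point): centre of the foot rim, half-way through its thickness, 4 mm above the underside. Foot rim: flat disc under the pail, 63 mm radius, 8 mm thick, standing about 12 mm out from the wall all round; its edge can be pinched across its thickness
- pail_mouth (a point): centre of the pail's mouth, 105 mm above the underside
- bail_grip (a point): centre of the wooden grip of the bail: round bar of 16 mm diameter, 66 mm long along the pail's y, 75 mm from the pivot line
- bail (a joint): angle of the bail about the pail's y, rad: 0 when it stands straight up along the pail's axis, positive leaning to the pail's +x, range -1.7 to 1.7. Stiff pivots (about 0.035 N m): it stays where it is left
- bolt_a_mid (a point): hex bolt with nut, 74 mm long, 24 mm thick, 0.07 kg, starts inside the pail; the point is its middle
- bolt_b_mid (a point): hex bolt with nut, 64 mm long, 21 mm thick, 0.07 kg, starts inside the pail; the point is its middle
- padlock: brass padlock lying flat, 68x42x18 mm, origin at its underside; bystander
- torch: orange torch lying down, 52x140x52 mm, origin at its underside; bystander
- tape_masking: roll of masking tape lying flat, 100 mm across, 25 mm high, origin at its underside; bystander
- spare_castor_b: black castor wheel lying flat, 80 mm across, 31 mm high, origin at its underside; bystander
Things that resemble listed ones, but are neither listed nor needed, are in the scene too. Of the things that look like the pail, the larger one is meant.

How it is judged:
By the outcome, as a careful person would: the job done as asked, in the order asked, and still so for the second after the job is handed in, with the robot touching nothing.
It also fails if it takes over 66 s, if anything falls off the work surface, if the arm or the gripper's body presses on something with over 40 N, if the wrist force passes 120 N, or if a joint passes its speed limit or range.

## Working session

There is one attempt and no reset: what is moved stays moved. The work goes in short steps, Python scripts to look and compute and a shell command to move; the robot and the scene stay as the last step left them, time stands still between calls to the robot, and variables do not carry over. Pictures are saved under pics/ and viewed, at most 10 in all, crops included, and the job is handed in when it is done.

```bash
mkdir -p pics; cat > h.py <<'E'
import numpy as np, cv2
from scipy.spatial.transform import Rotation as R
from workcell import status, optics, ctrl
def shot(name,fn,crop=None,scale=1):
    o=status.get_obs(); d=optics.get_image(name)
    np.savez('pics/'+fn+'.npz',ee=o['ee_pos'],ori=o['orientation'],**d)
    im=d['frame'][:,:,::-1]
    if crop: im=im[crop[1]:crop[3],crop[0]:crop[2]]
    if scale!=1: im=cv2.resize(im,None,fx=scale,fy=scale,interpolation=cv2.INTER_CUBIC)
    cv2.imwrite('pics/'+fn+'.png',im); return d
def cam(fn):
    d=np.load('pics/'+fn+'.npz')
    K=np.array([[d['fx'],0,d['cx']],[0,d['fy'],d['cy']],[0,0,1]],float)
    if 'rvec' in d:
        Rw=R.from_rotvec(d['rvec'].ravel()).as_matrix(); t=d['tvec'].ravel()
    else:
        T=np.eye(4);T[:3,:3]=R.from_rotvec(d['ori']).as_matrix();T[:3,3]=d['ee']
        M=np.linalg.inv(T@d['hand_eye']); Rw=M[:3,:3];t=M[:3,3]
    return K,Rw,t
def ray(fn,u,v):
    K,Rw,t=cam(fn); c=-Rw.T@t; d=Rw.T@np.linalg.inv(K)@[u,v,1]; return c,d/np.linalg.norm(d)
def atz(fn,u,v,z):
    c,d=ray(fn,u,v); return c+d*(z-c[2])/d[2]
def proj(fn,P):
    K,Rw,t=cam(fn); q=(np.atleast_2d(P)@Rw.T+t)@K.T; return q[:,:2]/q[:,2:]
def tri(obs):
    A=np.zeros((3,3));b=np.zeros(3)
    for f,u,v in obs:
        c,d=ray(f,u,v);M=np.eye(3)-np.outer(d,d);A+=M;b+=M@c
    return np.linalg.solve(A,b)
E
python3 -c "
from h import *
a=shot('top','top0');b=shot('scene','scene0')
cv2.imwrite('pics/both.png',np.vstack([cv2.resize(x['frame'][:,:,::-1],(400,300)) for x in (a,b)]))
print(status.get_obs()); print(cam('top0'),cam('scene0'))"
```

```text
{'t': 0.1, 'qpos': array([-1.21500781e+00,  4.23775508e-01,  1.63059438e+00,  6.76261699e-06,
        1.08861928e+00, -1.89844874e-02]), 'qvel': array([-1.17680052e-03,  1.26014333e-05, -1.26342434e-03, -1.80316440e-04,
       -8.66602372e-04, -1.06922381e-04]), 'joint_torque': array([-4.38640382e-04, -5.45612848e+01, -2.74324214e+01,  6.44838391e-02,
        1.88184920e-02, -2.32844536e-05]), 'ee_pos': array([ 228.65727076, -581.15991784,  240.98003972]), 'orientation': array([-3.08524464e+00, -5.84991401e-01,  3.58238542e-04]), 'ft_force': array([0.59676244, 0.51064145, 0.32500089]), 'moment': array([ 0.00568516, -0.01597182, -0.04624742]), 'grasp_force': 0.0, 'width': 87.74333008353479}
(array([[604.47486676,   0.        , 318.29392514],
       [  0.        , 604.47486676, 249.95178278],
       [  0.        ,   0.        ,   1.        ]]), array([[ 0.02570739, -0.99966815, -0.00164949],
       [-0.99176172, -0.02529687, -0.12557371],
       [ 0.12549031,  0.00486408, -0.99208292]]), array([  29.38260169,  551.90501206, 1724.36528804])) (array([[522.05764823,   0.        , 316.4482537 ],
       [  0.        , 522.05764823, 244.58746454],
       [  0.        ,   0.        ,   1.        ]]), array([[-0.56907889, -0.82223313, -0.0090495 ],
       [-0.43655486,  0.31143531, -0.84405444],
       [ 0.69682786, -0.47638296, -0.53618113]]), array([ 345.83836707,  342.31485622, 1298.11680205]))
```

View pics/top0.png

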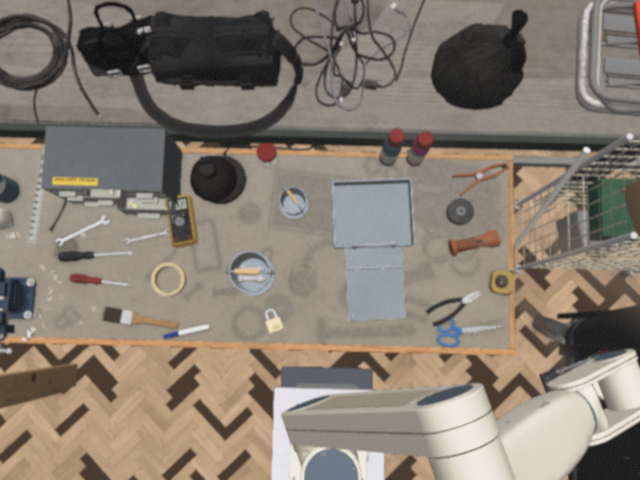

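View pics/scene0.png

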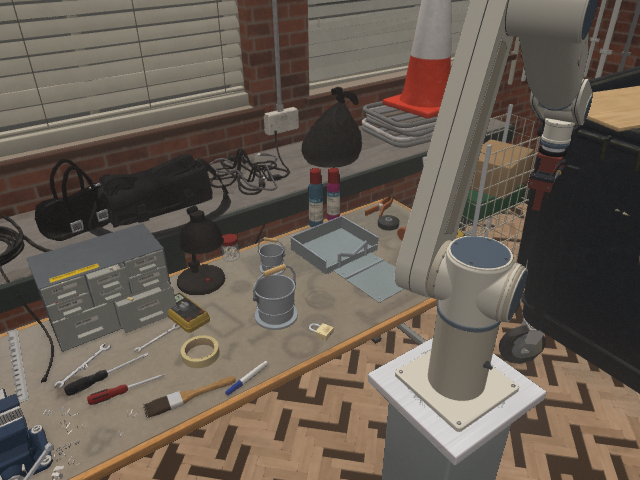

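Top view: two pails, the small one at (293,202) and the larger at (252,272). The larger is meant. The tray is at (372,213) with its apron at (376,285). I'll confirm with enlarged crops.

```bash
python3 -c "
from h import *
a=np.load('pics/top0.npz')['frame'][:,:,::-1];b=np.load('pics/scene0.npz')['frame'][:,:,::-1]
f=lambda i,x0,y0,w,h,s:cv2.resize(i[y0:y0+h,x0:x0+w],None,fx=s,fy=s,interpolation=cv2.INTER_CUBIC)
cv2.imwrite('pics/c1.png',f(a,220,170,200,150,4))
cv2.imwrite('pics/c2.png',f(b,240,210,200,150,4))
"
```

```text
(no output)
```

View pics/c1.png

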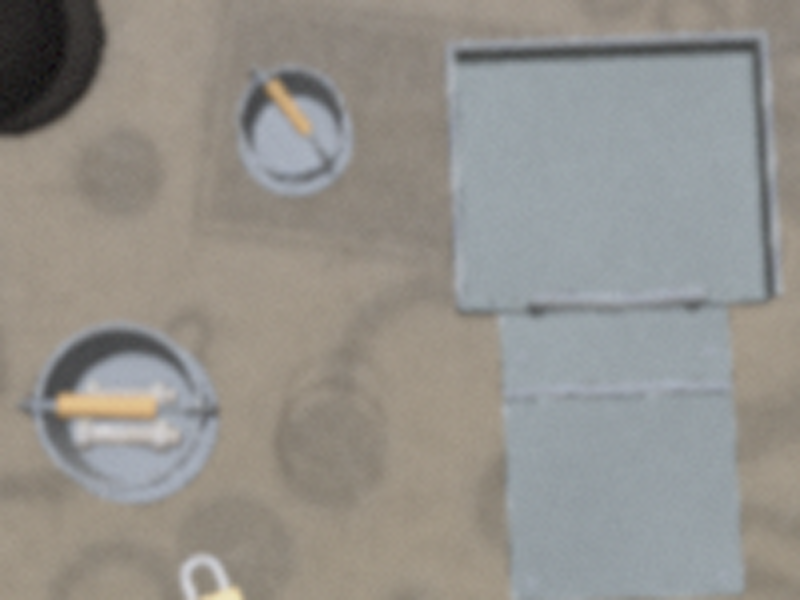

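View pics/c2.png

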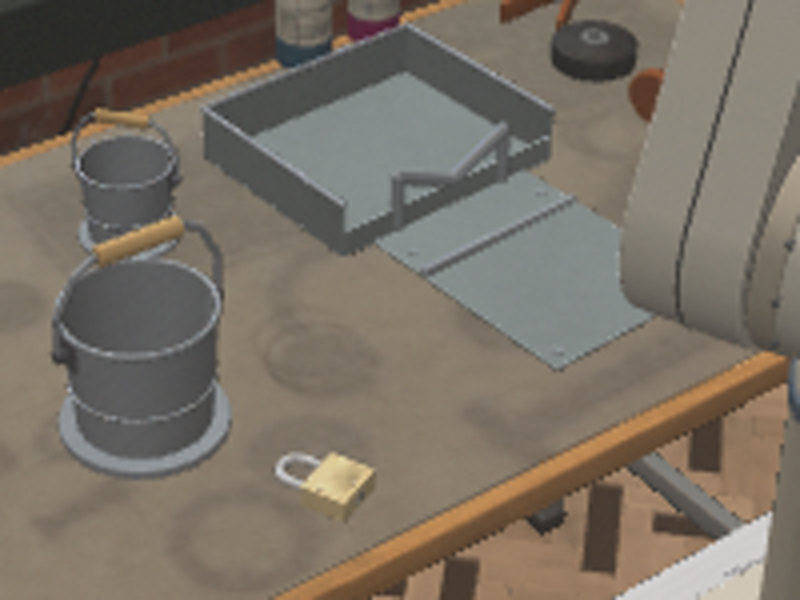

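Crop 1 (top): the larger pail's mouth is at about (126,412) with two bolts inside, and its grip runs (57,405)–(157,405). The kerb runs (508,397)–(728,386). The small pail at (295,130) is a decoy, with no bolts and a smaller radius. Crop 2 (scene): the larger pail's bail stands up with its grip at (98,257)–(182,222). The V saddle stands at the tray's front wall.

```bash
python3 -c "
from h import *
np.set_printoptions(precision=1,suppress=True)
T=lambda u,v:('top0',220+u/4,170+v/4); S=lambda u,v:('scene0',240+u/4,210+v/4)
g1=tri([T(57,405),S(98,257)]);g2=tri([T(157,405),S(182,222)]);print('grip',g1,g2,(g1+g2)/2)
print('pivots',atz(*T(30,408),90),atz(*T(213,410),90))
print('mouth c',atz(*T(126,412),105), 'foot scene', [atz(*S(u,v),8) for u,v in ((60,423),(230,418),(145,470))])
print('kerb',[atz(*T(*p),9) for p in ((508,397),(728,386))])
print('apron end',[atz(*T(*p),3) for p in ((512,598),(742,590))])
print('tray',[atz(*T(*p),z) for p,z in (((450,43),50),((768,33),50),((458,310),24),((776,297),50))])
print('saddle tips',[tri([T(*a),S(*b)]) for a,b in (((537,308),(396,182)),((697,298),(503,130)))])
print('scene kerb',[atz(*S(*p),9) for p in ((422,272),(575,198))],'apron',atz(*S(558,368),3),'tray c',[atz(*S(*p),z) for p,z in (((205,103),50),((410,28),50),((552,112),50))])
"
```

```text
grip [470.4 265.5 165.5] [471.8 198.2 166.4] [471.1 231.9 165.9]
pivots [475.2 296.3  90. ] [477.  167.9  90. ]
mouth c [472.8 227.1 105. ] foot scene [array([503.4, 287.9,   8. ]), array([437.1, 184.7,   8. ]), array([424.4, 263.9,   8. ])]
kerb [array([499.2, -42.2,   9. ]), array([ 511.5, -203.9,    9. ])]
apron end [array([352.5, -48.3,   3. ]), array([ 362.7, -216.1,    3. ])]
tray [array([754.2,   7.1,  50. ]), array([ 767.6, -225.4,   50. ]), array([560.8,  -3.7,  24. ]), array([ 572.7, -232.4,   50. ])]
saddle tips [array([561. , -58.8,  51.7]), array([ 569.7, -175. ,   54.6])]
scene kerb [array([497.9, -36.3,   9. ]), array([ 507.2, -203.9,    9. ])] apron [348.6 -50.3   3. ] tray c [array([758. ,   1.1,  50. ]), array([ 760.1, -221.7,   50. ]), array([ 573.3, -232.2,   50. ])]
```

```bash
cat >> h.py <<'E'
YAW=0.057; O=np.array([503.5,-123.,0])
def tw(p): # tray->world
    c,s=np.cos(YAW),np.sin(YAW); return O+np.array([c*p[0]-s*p[1],s*p[0]+c*p[1],p[2]])
def ori(yaw,b=0): # tool leaning: z=(sin b,0,-cos b), y=(cos b,0,sin b) in frame yawed
    z=np.array([np.sin(b),0,-np.cos(b)]);y=np.array([np.cos(b),0,np.sin(b)]);x=np.cross(y,z)
    return R.from_euler('z',yaw).as_matrix()@np.c_[x,y,z]
def goal(p,M,base=None):
    if base is None:
        o=status.get_obs(); base=(o['ee_pos'],R.from_rotvec(o['orientation']).as_matrix())
    s=base[1].T@(np.asarray(p)-base[0]); t=R.from_matrix(base[1].T@M).as_rotvec()
    return np.r_[np.round(s,1),np.round(t,3)].tolist()
E
python3 -c "
from h import *
print(goal([430,-120,330],ori(.057)))
print(goal([440,225,330],ori(.0),([430,-120,330],ori(.057))))"
```

```text
[356.2, -355.6, -88.5, -0.001, -0.001, -1.253]
[343.9, 29.6, 0.0, 0.0, 0.0, 0.057]
```

```bash
python3 -m inch '[[[40,-40,-15,0,0,-0.14,100],[75,-75,-25,0,0,-0.28,100],[110,-110,-35,0,0,-0.42,100],[145,-145,-45,0,0,-0.56,100],[180,-180,-55,0,0,-0.7,100],[215,-215,-65,0,0,-0.84,100],[250,-250,-75,0,0,-0.98,100],[285,-285,-80,0,0,-1.12,100],[320,-320,-85,0,0,-1.253,100],[356,-355.6,-88.5,0,0,-1.253,100],[356,-355.6,-88.5,0,0,-1.253,100],[356,-355.6,-88.5,0,0,-1.253,100]]]'; python3 -c "
from h import *
shot('wrist','w1');print(goal([440,225,330],ori(0)))"
```

```text
t: 1.3
ee_pos: [430.3, -119.0, 330.1]
orientation: [-2.153, -2.288, 0.0]
ft_force: [0.4, -0.5, 0.2]
width: 88.0
grasp_force: 0.0
[343.9, 30.6, -0.2, -0.001, 0.0, 0.059]
```

```bash
python3 -m inch '[[[45,4,0,0,0,0,100],[90,8,0,0,0,0.01,100],[135,12,0,0,0,0.02,100],[180,16,0,0,0,0.03,100],[225,20,0,0,0,0.04,100],[270,24,0,0,0,0.05,100],[315,28,0,0,0,0.058,100],[344,30.5,0,0,0,0.058,100],[344,30.5,0,0,0,0.058,100],[344,30.5,0,0,0,0.058,100]]]'; python3 -c "
from h import *
d=shot('wrist','w2');a=np.load('pics/w1.npz')['frame'][:,:,::-1]
b=d['frame'][:,:,::-1]
f=lambda i:cv2.resize(i,(400,300),interpolation=cv2.INTER_AREA)
cv2.imwrite('pics/w12.png',np.hstack([f(a),f(b)]))"
```

```text
t: 2.35
ee_pos: [441.0, 223.4, 329.5]
orientation: [2.223, 2.22, -0.003]
ft_force: [0.4, -0.3, -0.5]
width: 88.0
grasp_force: 0.0
```

View pics/w12.png

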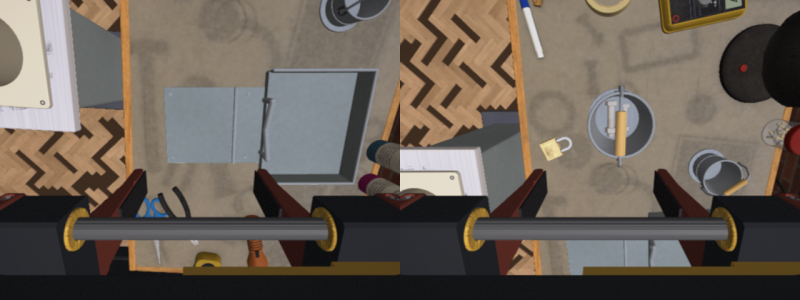

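Left picture (over the tray): apron (165,87)–(167,162), kerb at x≈234, V saddle at x≈266. Right picture (over the pail): pail mouth at (621,122), bail grip (621,110)–(621,157), with the bail still upright. I'll overlay the model to refine the poses.

```bash
python3 -c "
from h import *
def ln(im,fn,P,o,s,c):
    q=(proj(fn,P)-o)*s; cv2.polylines(im,[np.round(q*8).astype(int)],False,c,1,cv2.LINE_AA,3)
out=[]
for fn,o in (('w1',(255,100)),('w2',(270,110))):
    i=np.load('pics/'+fn+'.npz')['frame'][:,:,::-1]; s=2
    im=cv2.resize(i[o[1]:o[1]+210,o[0]:o[0]+200],None,fx=2,fy=2,interpolation=cv2.INTER_CUBIC)
    if fn=='w1':
        for L in ([(-150,85,3),(66,85,3),(66,-85,3),(-150,-85,3),(-150,85,3)],[(0,85,9),(0,-85,9)],[(66,58,59),(66,0,32),(66,-58,59)],[(66,115,50),(256,115,50),(256,-115,50),(66,-115,50)]):
            ln(im,fn,[tw(p) for p in L],o,s,(0,0,255))
    else:
        t=np.linspace(0,6.283,60); c=np.array([474,232,0])
        for r,z in ((63,8),(57,105)): ln(im,fn,c+np.c_[r*np.cos(t),r*np.sin(t),0*t+z],o,s,(0,0,255))
        ln(im,fn,[[471,265,166],[471,199,166]],o,s,(0,255,0))
        ln(im,fn,[[474,297,90],[474,167,90]],o,s,(255,0,0))
    out.append(im)
cv2.imwrite('pics/ov.png',np.hstack(out))"
```

```text
(no output)
```

View pics/ov.png

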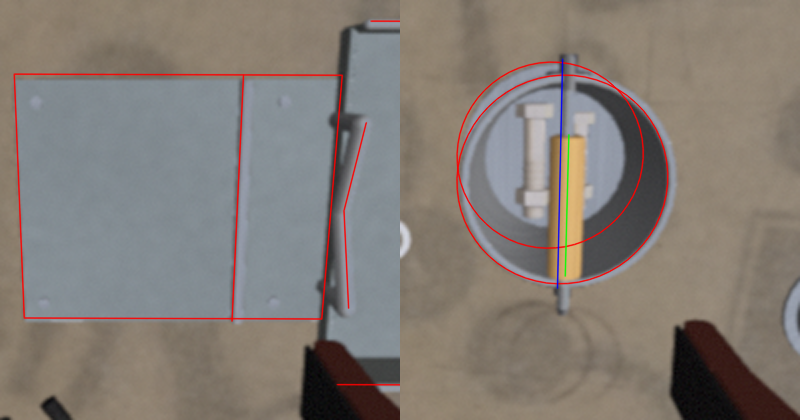

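Overlay: the tray fits within about 2 mm, with its y about 2 mm lower than assumed. The grip line lies on the wooden grip at (567,135)–(567,278), so the grip is at (471,232,166). Next, the grasp.

```bash
sed -i 's/503.5,-123\./503.5,-124.5/' h.py; python3 -c "
from h import *
print(goal([470.5,232,164],ori(0.01)))"
```

```text
[9.3, 29.7, 165.6, -0.001, 0.001, -0.013]
```

```bash
python3 -m inch '[[[9,30,30,0,0,0.013,100],[9,30,70,0,0,0.013,100],[9,30,110,0,0,0.013,100],[9,30,140,0,0,0.013,100],[9,30,165.5,0,0,0.013,100],[9,30,165.5,0,0,0.013,100],[9,30,165.5,0,0,0.013,0],[9,30,165.5,0,0,0.013,0],[9,30,165.5,0,0,0.013,0],[9,30,165.5,0,0,0.013,0],[9,30,165.5,0,0,0.013,0],[9,30,165.5,0,0,0.013,0]]]'
```

```text
t: 3.6
ee_pos: [470.9, 234.0, 165.1]
orientation: [2.236, 2.206, 0.001]
ft_force: [-0.6, 0.3, 0.1]
width: 43.5
grasp_force: 0.0
```

```bash
python3 -m inch '[[[0,0,0,0,0,0,0],[0,0,0,0,0,0,0],[0,0,0,0,0,0,0],[0,0,0,0,0,0,0],[0,0,0,0,0,0,0],[0,0,0,0,0,0,0],[0,0,-20,0,0,0,0],[0,0,-40,0,0,0,0],[0,0,-60,0,0,0,0],[0,0,-60,0,0,0,0]]]'; python3 -c "
from h import *
shot('wrist','w3')
print(goal(tw([-68,0,238]),ori(.057)))
cv2.imwrite('pics/s3.png',cv2.resize(shot('scene','s3')['frame'][170:370,220:480,::-1],(390,300)))
a=cv2.imread('pics/w3.png');cv2.imwrite('pics/v3.png',np.hstack([cv2.resize(a,(400,300)),cv2.imread('pics/s3.png')]))"
```

```text
t: 4.6
ee_pos: [471.7, 234.2, 226.2]
orientation: [2.236, 2.205, 0.005]
ft_force: [0.2, 0.2, -5.6]
width: 15.4
grasp_force: 30.0
[-362.7, -30.3, -13.4, 0.001, -0.001, -0.071]
```

View pics/v3.png

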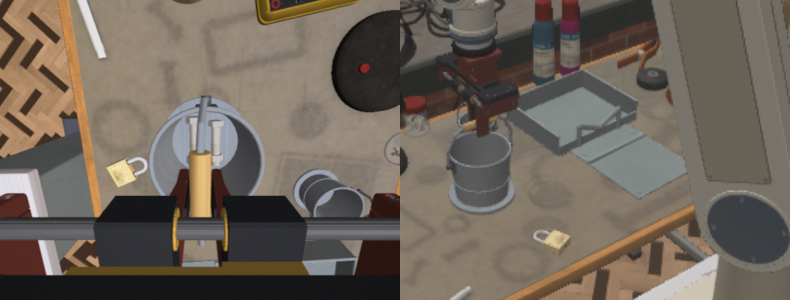

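Left: the pail hangs from the closed gripper by its grip at (200,190), with the bolts inside. Right: the pail is clear of the bench. I'll carry it to the apron.

```bash
python3 -c "
from h import *
print(goal(tw([-74,2,225]),ori(.057)))"; 
```

```text
[-360.9, -35.7, -1.0, -0.001, 0.0, -0.071]
```

```bash
python3 -m inch '[[[-10,-1,-2,0,0,0,0],[-30,-3,-4,0,0,-0.01,0],[-55,-5,-4,0,0,-0.01,0],[-85,-8,-4,0,0,-0.02,0],[-115,-11,-4,0,0,-0.02,0],[-145,-14,-4,0,0,-0.03,0],[-175,-17,-4,0,0,-0.03,0],[-205,-20,-4,0,0,-0.04,0],[-235,-23,-4,0,0,-0.05,0],[-265,-26,-4,0,0,-0.06,0],[-290,-29,-4,0,0,-0.07,0],[-312,-31,-4,0,0,-0.071,0],[-330,-33,-4,0,0,-0.071,0],[-344,-34,0,0,0,-0.071,0],[-353,-35,5,0,0,-0.071,0],[-358,-35.7,15,0,0,-0.071,0],[-361,-35.7,25,0,0,-0.071,0],[-361,-35.7,35,0,0,-0.071,0],[-361,-35.7,42,0,0,-0.071,0],[-361,-35.7,45,0,0,-0.071,0]]]'; python3 -c "
from h import *
print(goal(tw([-74,2,168]),ori(.057)))"
```

```text
t: 6.7
ee_pos: [429.5, -126.1, 178.5]
orientation: [-2.155, -2.283, 0.001]
ft_force: [-0.1, -0.1, -6.2]
width: 15.3
grasp_force: 30.0
[-0.6, -0.0, 10.5, -0.002, -0.001, 0.001]
```

```bash
python3 -m inch '[[[0,0,4,0,0,0,0],[0,0,7,0,0,0,0],[0,0,9,0,0,0,0],[0,0,9,0,0,0,0]]]'; python3 -m inch '[[[0,0,1,0,0,0,0],[0,0,2,0,0,0,0],[0,0,2,0,0,0,0]]]'
```

```text
t: 7.1
ee_pos: [430.0, -126.6, 170.6]
orientation: [-2.157, -2.284, 0.0]
ft_force: [-0.3, 0.7, -5.2]
width: 15.3
grasp_force: 30.0
t: 7.4
ee_pos: [430.0, -126.7, 168.7]
orientation: [2.157, 2.284, 0.0]
ft_force: [-0.8, 0.3, -5.2]
width: 15.3
grasp_force: 30.0
```

```bash
python3 -m inch '[[[0,0,1,0,0,0,0],[0,0,1.5,0,0,0,0],[0,0,1.5,0,0,0,0]]]'; python3 -m inch '[[[0,0,1,0,0,0,0],[0,0,1.5,0,0,0,0],[0,0,1.5,0,0,0,0]]]';  python3 -c "
from h import *
shot('top','t4');shot('scene','s4')
f=lambda d,x,y,w,h:cv2.resize(np.load('pics/'+d+'.npz')['frame'][y:y+h,x:x+w,::-1],(400,400),interpolation=cv2.INTER_CUBIC)
cv2.imwrite('pics/v4.png',np.hstack([f('t4',310,210,120,120),f('s4',290,180,150,150)]))"
```

```text
t: 7.7
ee_pos: [430.4, -126.6, 167.6]
orientation: [2.157, 2.283, 0.001]
ft_force: [-0.2, 1.9, 1.2]
width: 14.7
grasp_force: 30.0
t: 8.0
ee_pos: [431.1, -126.7, 167.5]
orientation: [2.156, 2.282, 0.002]
ft_force: [-4.2, 4.9, 18.3]
width: 15.2
grasp_force: 30.0
```

View pics/v4.png

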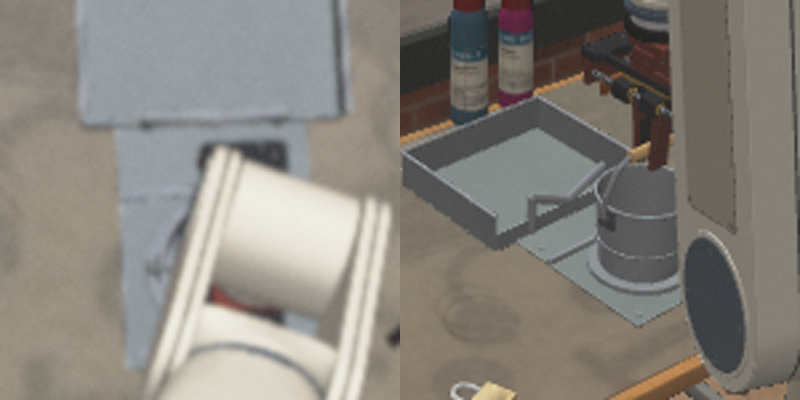

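Right: the pail stands on the apron with its foot just short of the kerb at about (590,265). Now I'll unload and slide it forward to the kerb.

```bash
python3 -m inch '[[[0,0,-1,0,0,0,0],[0,0,-1.5,0,0,0,0],[0,1,-1.5,0,0,0,0],[0,3,-1.5,0,0,0,0],[0,3,-1.5,0,0,0,0]]]'; python3 -m inch '[[[0,1.5,0,0,0,0,0],[0,3,0,0,0,0,0],[0,3,0,0,0,0,0]]]'; python3 -m inch '[[[0,1.5,0,0,0,0,0],[0,3,0,0,0,0,0],[0,3,0,0,0,0,0]]]'
```

```text
t: 8.6
ee_pos: [432.9, -126.5, 167.5]
orientation: [-2.157, -2.284, 0.001]
ft_force: [-4.1, 1.8, 8.2]
width: 15.3
grasp_force: 30.0
t: 8.9
ee_pos: [435.7, -126.4, 167.4]
orientation: [-2.156, -2.284, 0.001]
ft_force: [-3.2, 1.7, 8.1]
width: 15.3
grasp_force: 30.0
t: 9.2
ee_pos: [438.5, -126.1, 167.1]
orientation: [-2.156, -2.283, 0.002]
ft_force: [-3.8, 0.9, 6.1]
width: 15.4
grasp_force: 30.0
```

```bash
python3 -m inch '[[[0,1.5,-0.5,0,0,0,0],[0,3,-0.5,0,0,0,0],[0,3,-0.5,0,0,0,0]]]'; python3 -m inch '[[[0,2,0,0,0,0,0],[0,4,0,0,0,0,0],[0,4,0,0,0,0,0]]]';python3 -m inch '[[[0,2,0,0,0,0,0],[0,4,0,0,0,0,0],[0,4,0,0,0,0,0]]]'; python3 -c "
from h import *
shot('scene','s5')"
```

```text
t: 9.5
ee_pos: [441.7, -126.0, 167.3]
orientation: [-2.156, -2.283, 0.001]
ft_force: [-2.3, 0.1, -1.4]
width: 15.3
grasp_force: 30.0
t: 9.8
ee_pos: [446.0, -125.7, 167.7]
orientation: [-2.157, -2.284, 0.001]
ft_force: [-4.9, -0.2, 0.4]
width: 15.6
grasp_force: 30.0
t: 10.1
ee_pos: [450.3, -125.5, 167.7]
orientation: [2.157, 2.284, 0.0]
ft_force: [-3.5, -0.3, 0.1]
width: 15.0
grasp_force: 30.0
```

```bash
python3 -m inch '[[[0,4,-2.5,0,0,0,0],[0,8,-5,0,0,0,0],[0,12,-7,0,0,0,0],[0,16,-9,0,0,0,0],[0,16,-9,0,0,0,0]]]'; python3 -m inch '[[[0,6,-2,0,0,0,0],[0,12,-4,0,0,0,0],[0,18,-6.5,0,0,0,0],[0,18,-6.5,0,0,0,0]]]';python3 -m inch '[[[0,6,-1,0,0,0,0],[0,12,-2,0,0,0,0],[0,19,-3,0,0,0,0],[0,19,-3,0,0,0,0]]]'; python3 -c "
from h import *
shot('scene','s6')"
```

```text
t: 10.65
ee_pos: [467.0, -124.7, 177.3]
orientation: [2.156, 2.283, 0.001]
ft_force: [-3.5, -0.7, 2.5]
width: 15.1
grasp_force: 30.0
t: 11.05
ee_pos: [485.7, -123.7, 183.7]
orientation: [2.156, 2.282, 0.002]
ft_force: [-1.9, 0.7, 0.9]
width: 15.1
grasp_force: 30.0
t: 11.45
ee_pos: [504.7, -122.7, 186.7]
orientation: [2.156, 2.282, 0.002]
ft_force: [-1.3, -0.4, 5.2]
width: 15.5
grasp_force: 30.0
```

```bash
python3 -m inch '[[[0,6,0,0,0,0,0],[0,12,0,0,0,0,0],[0,19,0,0,0,0,0],[0,19,0,0,0,0,0]]]'; python3 -m inch '[[[0,6,1,0,0,0,0],[0,12,2,0,0,0,0],[0,19,3,0,0,0,0],[0,19,3,0,0,0,0]]]';python3 -m inch '[[[0,6,2,0,0,0,0],[0,12,4,0,0,0,0],[0,18,6.5,0,0,0,0],[0,18,6.5,0,0,0,0]]]'
```

```text
t: 11.9
ee_pos: [522.9, -121.5, 186.1]
orientation: [2.156, 2.283, 0.001]
ft_force: [-1.4, 0.0, 2.3]
width: 15.1
grasp_force: 30.0
t: 12.3
ee_pos: [540.9, -120.1, 182.1]
orientation: [-2.156, -2.283, 0.001]
ft_force: [-1.6, 0.0, -4.9]
width: 15.3
grasp_force: 30.0
t: 12.7
ee_pos: [559.0, -119.2, 175.8]
orientation: [-2.156, -2.283, 0.001]
ft_force: [-3.4, -0.1, -7.2]
width: 14.9
grasp_force: 30.0
```

```bash
python3 -m inch '[[[0,4,2,0,0,0,0],[0,9,5,0,0,0,0],[0,13,7,0,0,0,0],[0,13,7,0,0,0,0]]]';  python3 -c "
from h import *
shot('top','t7');shot('scene','s7')
f=lambda d,x,y,w,h:cv2.resize(np.load('pics/'+d+'.npz')['frame'][y:y+h,x:x+w,::-1],(400,400),interpolation=cv2.INTER_CUBIC)
cv2.imwrite('pics/v7.png',np.hstack([f('s6',300,170,140,140),f('s7',300,170,140,140)]))"
```

```text
t: 13.1
ee_pos: [571.8, -118.5, 169.0]
orientation: [-2.156, -2.283, 0.001]
ft_force: [-3.5, 0.1, -8.8]
width: 15.5
grasp_force: 30.0
```

View pics/v7.png

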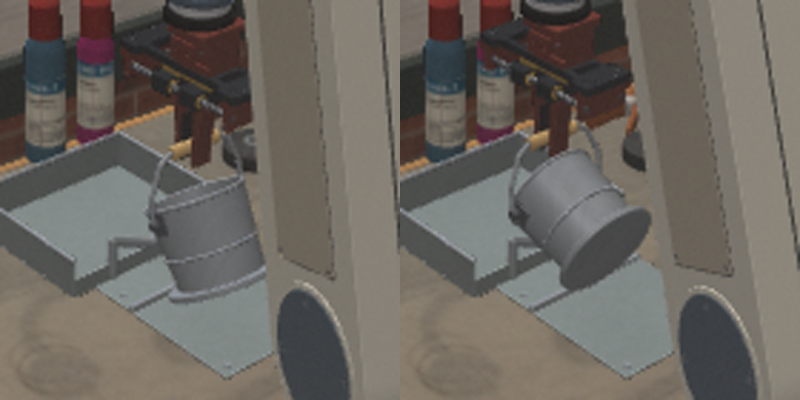

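Left (s6): pail tilted about 20°. Right (s7): pail tilted about 50°, foot rim seen (160,280)–(251,213), pivot ear at (515,213), not yet in the saddle. I'll fit the tilt from these pixels.

```bash
cat > fit.py <<'E'
from h import *
from scipy.optimize import least_squares
def pail(th,ex,ez,ey=0):
    f=lambda px,y,pz:tw([ex+px*np.cos(th)+pz*np.sin(th),ey+y,ez-px*np.sin(th)+pz*np.cos(th)])
    return f
def pred(p,fn):
    f=pail(*p); t=np.linspace(0,6.283,180)
    D=proj(fn,[f(-63+63*np.cos(a),63*np.sin(a),0) for a in t])
    e=[D[:,0].min(),D[:,1].max(),D[:,0].max(),D[:,1].min()]
    return np.r_[e,proj(fn,[f(-63,67,90)])[0]]
if __name__=='__main__':
    s=140/400
    obs=np.array([300+159*s,170+291*s,300+251*s,170+207*s,300+116*s,170+214*s])
    r=least_squares(lambda p:pred(p,'s7')-obs,[0.9,0,3,0],x_scale=[.1,5,5,5])
    print(np.degrees(r.x[0]),r.x[1:],r.fun.round(1))
    f=pail(*r.x); c,d=None,None
    o=np.load('pics/s7.npz'); 
    piv=f(-63,0,90); g=o['ee']; print('pivot',piv,'grip-piv',status.get_obs()['ee_pos']-piv)
E
python3 fit.py
```

```text
69.49183898377736 [ 3.2469628  -1.76622972 -7.83943872] [ 1.1 -0.6 -0.   0.5 -1.1  0.1]
pivot [ 569.31177595 -128.59685201   88.77164648] grip-piv [ 2.18266469 10.08430612 80.52483715]
```

Fit: tilt ≈ 69°, so the pail is nearly in the saddle but still partly hanging from the bail. I'll lower it until it is unloaded.

```bash
python3 -m inch '[[[0,0,1,0,0,0,0],[0,0,2,0,0,0,0],[0,0,2,0,0,0,0]]]'; python3 -m inch '[[[0,0,1,0,0,0,0],[0,0,2,0,0,0,0],[0,0,2,0,0,0,0]]]';python3 -m inch '[[[0,0,1,0,0,0,0],[0,0,2,0,0,0,0],[0,0,2,0,0,0,0]]]'
```

```text
t: 13.5
ee_pos: [572.4, -118.7, 168.1]
orientation: [2.156, 2.283, 0.001]
ft_force: [-3.3, 0.2, -4.8]
width: 15.6
grasp_force: 30.0
t: 13.8
ee_pos: [573.3, -118.9, 167.2]
orientation: [2.155, 2.282, 0.003]
ft_force: [-2.6, 0.2, 4.4]
width: 15.4
grasp_force: 30.0
t: 14.1
ee_pos: [574.2, -119.0, 166.0]
orientation: [2.154, 2.28, 0.005]
ft_force: [-1.0, 0.4, 8.8]
width: 15.3
grasp_force: 30.0
```

```bash
python3 -m inch '[[[0,0,-1,0,0,0,0],[0,0,-1.5,0,0,0,0],[0,0,-1.5,0,0,0,40],[0,0,-1.5,0,0,0,40],[0,0,-1.5,0,0,0,40],[0,0,-1.5,0,0,0,40],[0,0,-1.5,0,0,0,40],[0,0,-10,0,0,0,40],[0,0,-30,0,0,0,40],[0,0,-60,0,0,0,40],[0,-30,-90,0,0,0,40],[0,-70,-90,0,0,0,40],[0,-110,-90,0,0,0,40],[0,-150,-90,0,0,0,40],[0,-190,-90,0,0,0,40],[0,-190,-90,0,0,0,40],[0,-190,-90,0,0,0,40]]]';  python3 -c "
from h import *
shot('top','t8');shot('scene','s8');shot('wrist','w8')
f=lambda d,x,y,w,h:cv2.resize(np.load('pics/'+d+'.npz')['frame'][y:y+h,x:x+w,::-1],(400,400),interpolation=cv2.INTER_CUBIC)
cv2.imwrite('pics/v8.png',np.hstack([f('w8',160,0,320,320),f('s8',300,170,140,140)]))"
```

```text
t: 15.8
ee_pos: [382.2, -129.6, 254.5]
orientation: [2.157, 2.282, 0.001]
ft_force: [0.1, -0.5, -0.2]
width: 35.1
grasp_force: 0.0
```

View pics/v8.png

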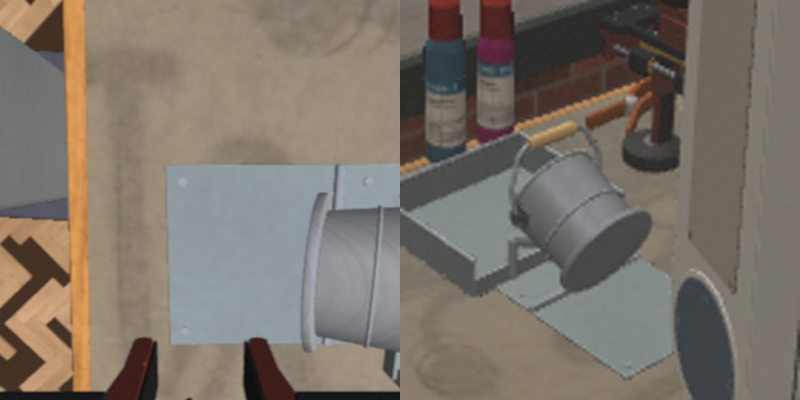

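Left (wrist): the pail lies over with its foot rim edge-on at (322,195)–(310,350). Right (scene): the pail lies in the saddle, released, with its bail up. I'll fit its pose from these pixels for the rim grasp.

```bash
cat > fit2.py <<'E'
from h import *
from scipy.optimize import least_squares
def pail(th,ex,ey,ez,ps):
    # ps yaw about pail foot centre plan
    def f(px,y,pz):
        q=np.array([px*np.cos(th)+pz*np.sin(th),y,-px*np.sin(th)+pz*np.cos(th)])
        c,s=np.cos(ps),np.sin(ps); return tw([ex+c*q[0]-s*q[1],ey+s*q[0]+c*q[1],ez+q[2]])
    return f
t=np.linspace(0,6.283,180)
def disc(f,fn): return proj(fn,[f(-63+63*np.cos(a),63*np.sin(a),h) for h in(0,8) for a in t])
def pred(p):
    f=pail(*p); D=disc(f,'s8'); W=disc(f,'w8')
    a=W[W[:,1].argmin()];b=W[W[:,1].argmax()]
    return np.r_[D[:180,0].min(),D[:180,1].max(),D[:180,0].max(),D[:180,1].min(),proj('s8',[f(-63,67,90)])[0],a,b,W[:,0].min()]
s=140/400;k=1/1.25
obs=np.array([300+159*s,170+291*s,300+251*s,170+207*s,300+116*s,170+214*s,160+322*k,194*k,160+310*k,351*k,160+302*k])
if __name__=='__main__':
    r=least_squares(lambda p:pred(p)-obs,[1.2,0,0,3,0],x_scale=[.1,5,5,5,.1],diff_step=1e-3,loss='soft_l1')
    p=r.x;print(np.degrees(p[0]),p[1:4],p[4],(pred(p)-obs).round(1))
    f=pail(*p);print('top edge',f(-126,0,4),'foot',f(-63,0,4),'axis',f(-63,0,1)-f(-63,0,0))
    q=pail(np.radians(70),0,0,3,0);print(q(-126,0,4))
E
python3 fit2.py
```

```text
71.75911937917697 [-10.23167285  -1.86441906   2.32887226] -0.05086073212273141 [ 1.5  0.6  1.3  1.2 -0.4  0.8  0.5 -1.3  1.4  1.6 -1. ]
top edge [ 457.75123253 -127.16308653  123.24929159] foot [ 477.47065756 -127.04202217   63.41510722] axis [0.94973106 0.00583073 0.31301265]
[ 464.22811608 -126.74092483  122.76935079]
```

```bash
python3 -c "
from h import *
M=ori(.02,.33); n=R.from_euler('z',.02).apply([-.32,0,.95]); e=np.array([459,-127,123])
print(goal(e+65*n,M)); print(goal(e+10*n,M,(e+65*n,M)))"
```

```text
[-0.9, 54.7, 69.4, -0.329, -0.006, 0.037]
[0.0, -0.3, 55.1, 0.0, 0.0, 0.0]
```

```bash
python3 -m inch '[[[0,20,10,-0.1,0,0.01,40],[0,40,30,-0.2,0,0.03,40],[0,54.7,55,-0.329,-0.006,0.037,40],[0,54.7,69.4,-0.329,-0.006,0.037,40],[0,54.7,69.4,-0.329,-0.006,0.037,40],[0,54.7,69.4,-0.329,-0.006,0.037,40]]]'; python3 -c "
from h import *
o=status.get_obs(); print(o['qpos'].round(2)); d=shot('wrist','w9')
from fit2 import *
print(d['hand_eye'].round(2))
im=cv2.cvtColor(d['frame'],cv2.COLOR_RGB2GRAY); im=cv2.GaussianBlur(im,(3,3),0)
f=pail(np.radians(71.8),-10.2,-1.9,2.3,-.051)
D=disc(f,'w9'); print('disc pred extents',D[:180].min(0),D[:180].max(0),D[180:].min(0),D[180:].max(0))
e=[proj('w9',[f(-126,0,h)])[0].round(0) for h in (0,8)];print('edge pts',e)
for v in (int(e[0][1])-40,int(e[0][1]),int(e[0][1])+40):
    if 0<=v<480: u=int(e[0][0]);print(v,u-40,im[v,u-40:u+60:2])
"
```

```text
t: 16.55
ee_pos: [437.7, -126.4, 184.4]
orientation: [2.024, 2.066, 0.343]
ft_force: [1.2, 0.4, 0.3]
width: 34.9
grasp_force: 0.0
[-0.39  0.17  2.23  0.29  0.46 -0.65]
[[-0.0000e+00 -9.6000e-01 -2.7000e-01  7.3920e+01]
 [ 1.0000e+00 -0.0000e+00 -0.0000e+00 -3.0000e-02]
 [ 0.0000e+00 -2.7000e-01  9.6000e-01 -1.4306e+02]
 [ 0.0000e+00  0.0000e+00  0.0000e+00  1.0000e+00]]
disc pred extents [312.78087332 156.05975697] [314.51624727 313.98110566] [321.86764088 156.19396295] [326.00375429 314.05047787]
edge pts [array([313., 261.]), array([325., 261.])]
221 273 [150 149 149 150 149 150 149 150 150 150 151 151 151 150 150 150 150 132
 135 151 155 161 166 153 139 151 152 153 153 155 156 157 158 158 157 155
 155 157 157 157 157 157 152 152 155 156 158 161 162 159]
261 273 [153 152 152 151 151 150 150 149 149 149 149 149 150 150 150 150 150 142
 124 141 152 155 159 160 141 141 144 143 143 143 141 142 142 142 144 145
 146 145 146 148 148 146 146 148 148 146 147 146 142 144]
301 273 [ 47  35  23  32  34  33  55 116 133 133 135 133 129 131 132 130 130 128
 128 114 109 122 129 138 152 152 144 141 142 142 142 142 144 143 141 140
 141 145 147 148 127  47  11  12  15  18  21  32  35  36]
```

```bash
python3 -m inch '[[[0,-3.5,15,0,0,-0.05,40],[0,-3.5,35,0,0,-0.05,40],[0,-3.5,47,0,0,-0.05,40],[0,-3.5,51,0,0,-0.05,40],[0,-3.5,53,0,0,-0.05,40],[0,-3.5,53,0,0,-0.05,40]]]'; python3 -c "
from h import *
shot('wrist','w10')
d=np.load('pics/w10.npz');im=cv2.GaussianBlur(cv2.cvtColor(d['frame'],cv2.COLOR_RGB2GRAY),(3,3),0)
T=R.from_rotvec(d['ori']).as_matrix(); 
e=proj('w10',[d['ee']+T@[0,0,10]])[0];print(e)
for v in (150,190,230,270):print(v,im[v,260:380:3])"
```

```text
t: 17.2
ee_pos: [451.1, -126.1, 133.6]
orientation: [1.968, 2.111, 0.335]
ft_force: [0.1, 0.1, -0.2]
width: 35.1
grasp_force: 0.0
[320.33965934 296.67358829]
150 [148 148 148 149 149 150 150 150 150 151 150 151 151 152 150 151 150 150
 150 150 151 151 151 132 104 152 160 156 154 154 152 154 154 154 149 154
 154 153 152 151]
190 [147 147 146 147 147 147 148 148 148 148 149 150 150 149 148 149 149 150
 142 104 116 125 132 136  99  99  99  98  99 100 102 102 101 102 101 101
 101 102 103 103]
230 [149 149 148 147 147 147 148 149 148 148 148 148 148 148 148 148 148 149
 113 138 145 152 158 142 143 144 146 145 142 141 142 143 142 142 137 138
 140 142 145 145]
270 [148 149 146 113  82  73  83 121 147 147 147 149 148 147 146 146 147 140
 123 144 149 158 166 139 151 149 150 147 149 148 148 149 150 132  85  74
  85 115 146 153]
```

```bash
python3 -m inch '[[[0,0,1,0,0,0,40],[0,0,2,0,0,0,40],[0,0,2,0,0,0,40]]]'; python3 -m inch '[[[0,0,0,0,0,0,0],[0,0,0,0,0,0,0],[0,0,0,0,0,0,0],[0,0,0,0,0,0,0],[0,0,0,0,0,0,0],[0,0,0,0,0,0,0],[0,0,0,0,0,0,0],[0,0,0,0,0,0,0]]]'; python3 -c "
from h import *
o=status.get_obs();print(o['qpos'].round(2),(R.from_euler('z',-YAW).apply(o['ee_pos']-O)).round(1),R.from_rotvec(o['orientation']).as_matrix().round(3).tolist())"
```

```text
t: 17.55
ee_pos: [451.3, -126.0, 131.3]
orientation: [1.969, 2.111, 0.334]
ft_force: [-0.7, 0.1, -0.2]
width: 35.1
grasp_force: 0.0
t: 18.35
ee_pos: [451.3, -126.1, 131.2]
orientation: [1.969, 2.111, 0.334]
ft_force: [-0.2, 0.0, 1.2]
width: 7.6
grasp_force: 29.9
[-0.38  0.3   2.24  0.41  0.32 -0.81] [-52.2   1.4 131.2] [[-0.067, 0.944, 0.323], [0.998, 0.069, 0.006], [-0.016, 0.323, -0.946]]
```

```bash
python3 -m inch '[[[0,5.6,-3.3,0.0436,0,0,0],[0,11.3,-6.4,0.0873,0,0,0],[0,17.2,-9.2,0.131,0,0,0],[0,23.2,-11.8,0.1745,0,0,0],[0,23.2,-11.8,0.1745,0,0,0]]]';  python3 -m inch '[[[0,5.6,-3.3,0.0436,0,0,0],[0,11.3,-6.4,0.0873,0,0,0],[0,17.2,-9.2,0.131,0,0,0],[0,23.2,-11.8,0.1745,0,0,0],[0,23.2,-11.8,0.1745,0,0,0]]]'
```

```text
t: 18.85
ee_pos: [470.4, -124.6, 150.2]
orientation: [2.06, 2.208, 0.154]
ft_force: [-0.6, -0.8, -2.1]
width: 7.6
grasp_force: 29.9
t: 19.35
ee_pos: [491.4, -122.9, 164.9]
orientation: [-2.144, -2.294, 0.039]
ft_force: [0.2, -1.0, -0.4]
width: 7.6
grasp_force: 29.9
```

```bash
python3 -m inch '[[[0,5.6,-3.3,0.0436,0,0,0],[0,11.3,-6.4,0.0873,0,0,0],[0,17.2,-9.2,0.131,0,0,0],[0,23.2,-11.8,0.1745,0,0,0],[0,23.2,-11.8,0.1745,0,0,0]]]';  python3 -m inch '[[[0,5.6,-3.3,0.0436,0,0,0],[0,11.3,-6.4,0.0873,0,0,0],[0,17.2,-9.2,0.131,0,0,0],[0,23.2,-11.8,0.1745,0,0,0],[0,23.2,-11.8,0.1745,0,0,0]]]'; python3 -c "
from h import *
o=status.get_obs();print(o['qpos'].round(2)); shot('top','t11');shot('scene','s11')"
```

```text
t: 19.85
ee_pos: [514.6, -121.1, 175.9]
orientation: [-2.059, -2.2, 0.229]
ft_force: [2.1, -1.3, 0.6]
width: 7.7
grasp_force: 30.0
t: 20.35
ee_pos: [539.3, -119.2, 182.6]
orientation: [-1.966, -2.097, 0.405]
ft_force: [1.3, -0.6, 0.7]
width: 7.7
grasp_force: 30.2
[-0.18  0.55  1.62 -0.11  1.33 -0.21]
```

```bash
python3 -m inch '[[[0,5.6,-3.3,0.0436,0,0,0],[0,11.3,-6.4,0.0873,0,0,0],[0,17.2,-9.2,0.131,0,0,0],[0,23.2,-11.8,0.1745,0,0,0],[0,23.2,-11.8,0.1745,0,0,0]]]';  python3 -c "
from h import *
shot('top','t12');shot('scene','s12')
c=[tw(p) for p in ((70,110,5),(250,110,5),(250,-110,5),(70,-110,5))]
for a,b in (('top0','t11'),('top0','t12'),('scene0','s11'),('scene0','s12')):
    A=np.load('pics/'+a+'.npz')['frame'].astype(int);B=np.load('pics/'+b+'.npz')['frame'].astype(int)
    m=np.zeros(A.shape[:2],np.uint8);cv2.fillPoly(m,[proj(a,c).astype(int)],1)
    D=((np.abs(A-B).sum(2)>60)&(m>0)).astype(np.uint8)
    n,_,st,ce=cv2.connectedComponentsWithStats(D)
    print(b,[(st[i].tolist(),B[D.astype(bool)&(_==i)].mean(0).astype(int).tolist()) for i in range(1,n) if st[i,4]>8])
"
```

```text
t: 20.95
ee_pos: [564.8, -117.4, 185.2]
orientation: [-1.866, -1.987, 0.568]
ft_force: [2.0, -1.5, 0.2]
width: 7.8
grasp_force: 30.3
t11 [([351, 184, 59, 62, 2694], [206, 201, 189]), ([352, 233, 3, 5, 10], [135, 131, 122]), ([349, 239, 3, 7, 15], [135, 133, 127])]
t12 [([344, 184, 64, 63, 3145], [225, 220, 208]), ([351, 204, 2, 6, 9], [139, 134, 125]), ([348, 209, 3, 7, 15], [138, 137, 130]), ([406, 233, 2, 9, 12], [138, 138, 135])]
s11 [([339, 227, 12, 6, 16], [139, 142, 145]), ([327, 232, 39, 23, 527], [89, 90, 91]), ([367, 244, 6, 5, 15], [92, 93, 94]), ([357, 248, 7, 6, 13], [93, 93, 94])]
s12 [([324, 227, 41, 27, 571], [91, 91, 92]), ([367, 244, 6, 5, 15], [96, 97, 98]), ([357, 248, 7, 6, 13], [96, 97, 97])]
```

```bash
python3 -m inch '[[[0,5.6,-3.3,0.0436,0,0,0],[0,11.3,-6.4,0.0873,0,0,0],[0,17.2,-9.2,0.131,0,0,0],[0,23.2,-11.8,0.1745,0,0,0],[0,23.2,-11.8,0.1745,0,0,0],[0,17.2,-9.2,0.131,0,0,0],[0,23.2,-11.8,0.1745,0,0,0],[0,23.2,-11.8,0.1745,0,0,0],[0,23.2,-11.8,0.1745,0,0,0]]]';  python3 -c "
from h import *
shot('scene','s13');shot('top','t13')
for n in ('scene0','s12','s13'):
    B=np.load('pics/'+n+'.npz')['frame'].astype(int)
    print(n);print('\n'.join(' '.join('%3d'%x for x in B[v,296:384:2].sum(1)//3) for v in range(222,262,2)))
"
```

```text
t: 21.95
ee_pos: [589.9, -115.9, 184.1]
orientation: [-1.762, -1.872, 0.717]
ft_force: [2.0, -0.5, -1.0]
width: 7.8
grasp_force: 30.2
scene0
 61  56  56  54  55  50  54  58  60  64  65  60  54  57 141 112  83  77  78  76  75  76  76  81  81  82  81  84 143 119 114 116 118 119 120 119 115 115 118 114 114  49  73  72
 63  59  57  55  57  59  67  57  60  59  60  62 117  99  74  77  77  76  75  75  74  76  77  80  82  82  81  80  81  93 160 123 122 122 120 115 115 116 117 117 116  48  47  55
 62  61  62  65  72 121 129  83  60 105 112 101  79  77  77  77  77  76  75  76  77  77  75  81  81  82  81  82  84  82  82 113 139 114 113 117 116 116 117 116 114  75  46  46
 69  75 121 126 120 111 114 128  99  72  77  78  77  78  77  78  78  76  77  76  74  78 104 106  82  82  81  83  82  82  82  80  80 135 102 119 118 115 118 116 115 115  92  46
134 132 113 118 134 118  93  80  78  78  79  78  78  76  79  77  76  77  76  78 132 134 137 137 133  94  82  82  82  80  82  81  80  81  86 149  97 115 116 117 116 115 114 110
130 130 137 106  76  78  76  78  79  77  78  76  78  77  77  76  77 104 133 135
[... 8908 characters left out ...]
  87  79  80  80  82  81  79  80  89 149 135 136 136 134 134 136 135 136 136 135 106 102  93  94  97  97 100 101 100  73  78  78  78  85  85 130 132 132 128 123 125 105 112
110 110 102  79  81  80  81  79  80  79  84 130 135 136 136 137 135 135 135 136 136  89  85  90  90  88  77  93  74  78  77  76  79 104 132 134 134 132 134 134 133 126 124 111
113 112 113 114  80  80  81  80  81  81  79  78  93 155 135 135 136 136 136 136 137  90  86 108  99 143  83  77  77  77  76 106 135 134 133 134 135 134 135 117 122 136 155 139
116 115 114 114 115  97  79  79  79  80  81  80  78  74 136 115 136 134 135 136 135  91  85 126  83  78  77  77  78 104 132 135 134 134 132 134 134 138 135 135 135 140 143  94
```

```bash
r='x'; python3 -m inch '[[[0,-5.4,3.6,-0.0436,0,0,0],[0,-10.7,7.4,-0.0873,0,0,0],[0,-15.8,11.4,-0.131,0,0,0],[0,-20.8,15.6,-0.1745,0,0,0]]]'; python3 -m inch '[[[0,-5.4,3.6,-0.0436,0,0,0],[0,-10.7,7.4,-0.0873,0,0,0],[0,-15.8,11.4,-0.131,0,0,0],[0,-20.8,15.6,-0.1745,0,0,0]]]'; python3 -m inch '[[[0,-5.4,3.6,-0.0436,0,0,0],[0,-10.7,7.4,-0.0873,0,0,0],[0,-15.8,11.4,-0.131,0,0,0],[0,-20.8,15.6,-0.1745,0,0,0]]]'; python3 -m inch '[[[0,-5.4,3.6,-0.0436,0,0,0],[0,-10.7,7.4,-0.0873,0,0,0],[0,-15.8,11.4,-0.131,0,0,0],[0,-20.8,15.6,-0.1745,0,0,0]]]' | grep -E 'pos|force'; python3 -c "
from h import *
shot('top','t14');shot('scene','s14')
B=np.load('pics/t14.npz')['frame'].astype(int);A=np.load('pics/top0.npz')['frame'].astype(int)
c=[tw(p) for p in ((75,105,5),(250,105,5),(250,-105,5),(75,-105,5))]
q=proj('top0',c);print(q.round())
D=np.abs(A-B).sum(2)>60
x0,y0=q.min(0).astype(int);x1,y1=q.max(0).astype(int)
print('\n'.join(''.join('#' if D[v,u] else '.' for u in range(x0,x1)) for v in range(y0,y1+1,2)))"
```

```text
t: 22.45
ee_pos: [564.1, -117.4, 185.7]
orientation: [-1.867, -1.988, 0.567]
ft_force: [2.1, -1.1, -3.3]
width: 7.8
grasp_force: 30.1
t: 22.85
ee_pos: [538.1, -119.2, 183.3]
orientation: [-1.967, -2.097, 0.405]
ft_force: [1.1, -0.5, -1.3]
width: 8.0
grasp_force: 30.0
t: 23.25
ee_pos: [512.9, -121.0, 176.3]
orientation: [-2.06, -2.199, 0.229]
ft_force: [1.8, -0.8, -2.6]
width: 7.6
grasp_force: 29.9
ee_pos: [489.4, -122.7, 165.1]
ft_force: [1.5, -1.1, -2.7]
grasp_force: 29.8
[[338. 245.]
 [336. 187.]
 [406. 185.]
 [409. 242.]]
.........................................................................
.........................................................................
.........................................................................
.........................................................................
.........................................................................
.........................................................................
.........................................................................
...................................................
[... 1024 characters left out ...]
..............####...###..........
..................####...........###..##.############........###.........
................####............####.###....##############....####.......
................###............#########.#######...#########..###........
...............###############.#########################....#.###........
...............#############..####################################.......
...............############...###########################################
...............#############.############################################
................###########..############################################
..................#########.#####.###.###################################
```

```bash
python3 -m inch '[[[0,-5.4,3.6,-0.0436,0,0,0],[0,-10.7,7.4,-0.0873,0,0,0],[0,-15.8,11.4,-0.131,0,0,0],[0,-20.8,15.6,-0.1745,0,0,0]]]' | grep -E 'pos|force'; python3 -m inch '[[[0,-5.4,3.6,-0.0436,0,0,0],[0,-10.7,7.4,-0.0873,0,0,0],[0,-14,9.7,-0.1134,0,0,0],[0,-14,9.7,-0.1134,0,0,0]]]'; python3 -c "
from h import *
shot('top','t15');shot('scene','s15')
B=np.load('pics/t15.npz')['frame'].astype(int);A=np.load('pics/top0.npz')['frame'].astype(int)
D=np.abs(A-B).sum(2)>60
print('\n'.join(''.join('#' if D[v,u] else '.' for u in range(336,410)) for v in range(205,251,2)))"
```

```text
ee_pos: [469.2, -124.4, 150.0]
ft_force: [0.4, -0.1, -1.7]
grasp_force: 29.8
t: 24.55
ee_pos: [455.5, -125.1, 137.6]
orientation: [2.005, 2.147, 0.271]
ft_force: [-3.3, -2.3, 0.7]
width: 7.6
grasp_force: 29.8
..........................................................................
..........................................................................
..........................................................................
..........................................................................
..........................................................................
..........................................................................
.....................................###..................................
.....................................#######..............................
...................................##.....#####...........................
.............................................####.........................
...................................................######.................
.....................................................#####................
..........................................................................
...............................########################...................
...............................########################...................
.............................#######################.......####...........
....................####...........#.........................####.........
..................####...............................######....###........
................############........................#.#######.####........
................##########.........................##############.........
................#############..............................######.........
.....................###............####..................######..........
..................############......................##########............
```

```bash
python3 -m inch '[[[0,-3.7,2.5,-0.03,0,0,0],[0,-3.7,2.5,-0.03,0,0,0]]]'|grep -E 'pos|force'; python3 -m inch '[[[0,-3.7,2.5,-0.03,0,0,0],[0,-3.7,2.5,-0.03,0,0,0]]]'|grep -E 'pos|force'
```

```text
ee_pos: [453.9, -125.5, 134.6]
ft_force: [-1.0, -0.7, -1.8]
grasp_force: 29.8
ee_pos: [451.4, -125.9, 131.3]
ft_force: [1.2, -1.0, -0.9]
grasp_force: 29.8
```

```bash
python3 -c "
from h import *
shot('top','t16');shot('scene','s16')
B=np.load('pics/t16.npz')['frame'].astype(int);A=np.load('pics/top0.npz')['frame'].astype(int)
d=(B-A).sum(2)
print('\n'.join(''.join('+' if d[v,u]>25 else '-' if d[v,u]<-45 else '.' for u in range(336,412)) for v in range(205,250)))"
```

```text
............................................................................
............................................................................
............................................................................
............................................................................
............................................................................
............................................................................
............................................................................
............................................................................
............................................................................
............................................................................
.....................................+++....................................
.....................................++++...................................
....................................+++++...................................
....................................+++++++.................................
......................
[... 1664 characters left out ...]
.......
.................-------------...................-----------------..........
................-------------....................-----------------..........
................-----------------...............------------------..........
................------------------.......................---------..........
................-----------.............+..+..+..++++++....------...........
.................--------........+++++++++++++++++++...+++.------...........
...................--------......+++++++..............-...------............
...................-------------...................------------.............
..................----------------.............----------------.............
```

```bash
python3 -c "
from fit2 import *
f=pail(np.radians(70.5),-9,0,3,0.02)
for r in (54,57):
  W=proj('t16',[f(-63+r*np.cos(a),r*np.sin(a),105) for a in np.linspace(0,np.pi*2,13)]);print(W.round(0).tolist())
print('front wall',proj('t16',[tw((66,y,24)) for y in (60,0,-60)]).round(),'V',proj('t16',[tw((66,0,32))]).round())
B=np.load('pics/t16.npz')['frame']
for p in ((375,218),(385,223),(390,227),(375,246),(388,245),(372,247),(385,240),(379,233),(380,200),(347,240),(400,240)): print(p,B[p[1],p[0]].tolist())
"
```

```text
[[374.0, 237.0], [365.0, 238.0], [359.0, 240.0], [357.0, 242.0], [360.0, 244.0], [368.0, 245.0], [378.0, 245.0], [388.0, 244.0], [394.0, 242.0], [395.0, 240.0], [392.0, 238.0], [384.0, 237.0], [374.0, 237.0]]
[[374.0, 237.0], [365.0, 238.0], [358.0, 240.0], [356.0, 242.0], [360.0, 244.0], [368.0, 245.0], [379.0, 245.0], [389.0, 244.0], [395.0, 242.0], [396.0, 240.0], [392.0, 238.0], [384.0, 237.0], [374.0, 237.0]]
front wall [[354. 246.]
 [374. 246.]
 [395. 245.]] V [[375. 245.]]
(375, 218) [189, 186, 186]
(385, 223) [181, 178, 177]
(390, 227) [199, 197, 197]
(375, 246) [157, 162, 169]
(388, 245) [139, 144, 148]
(372, 247) [149, 152, 156]
(385, 240) [148, 150, 152]
(379, 233) [219, 189, 143]
(380, 200) [149, 158, 164]
(347, 240) [148, 156, 161]
(400, 240) [107, 110, 113]
```

```bash
python3 -c "
from h import *
for n,v0,v1 in (('t16',212,252),):
  B=cv2.GaussianBlur(np.load('pics/'+n+'.npz')['frame'],(3,3),0).astype(int)
  d=(B[:,:,2]-B[:,:,0])*100//B.sum(2)
  print('\n'.join('%d '%v+''.join('B' if d[v,u]<=-4 else 'o' if d[v,u]<=0 else '.' if d[v,u]<=1 else ' ' for u in range(340,412)) for v in range(v0,v1)))
"
```

```text
212                                                                       ..
213                                                                        .
214                                   ...                                  .
215                                  .oo.                                  .
216                                 .oooo.                                  
217                                 .oooo..                                 
218                                .ooooooo..                              .
219                                .ooooooooo..                             
220                               .oooooooooooo..                          .
221                               .oooooooooooooo..                        .
222                                .oo.ooooooooooo..                       .
223                                    ..ooooooooooo.ooo.                   
224                                      ..ooooooooooooooo                  
225                                        .oooooooooooooo.                .
226                   
[... 1279 characters left out ...]
       
243              ..o.....o.ooooo.................................          .
244              ............oo.....        .......  ......oo..... . ......o
245              ....o..........               ...  ......o.......oooooooooo
246              .....oo....o...  .        .   .........oooo..  .ooooBBBBBBB
247 ....        .......oo........................oooooooooo..    ooBBBBBBBBB
248 ooooo.         ....oooo.oooooooooooooo.o..ooooooo.ooooo..    ooBBBBBBBBB
249 BBBoo.         ...oooooo.ooooooooooooooooooooooo...o.oo..    ooBBBBBBBBB
250 BBBBo.          ..ooooooooooooooooooooooooooooo....ooo..     ooBBBBBBBBB
251 BBBBoo          ...o.oooo.oooooooooooo.ooooooooo.....o..     ooBBBBBBBBB
```

```bash
python3 -m inch '[[[0,0,0,0,0,0,40],[0,0,0,0,0,0,40],[0,0,0,0,0,0,40],[0,0,0,0,0,0,40],[0,0,0,0,0,0,40],[0,0,-6,0,0,0,40],[0,0,-30,0,0,0,40],[0,0,-70,0,0,0,40],[0,0,-110,0,0,0,40],[0,0,-150,0,0,0,40],[0,0,-190,0,0,0,40],[0,0,-200,0,0,0,40],[0,0,-200,0,0,0,40]]]'; python3 -c "
from h import *
print(goal(tw((180,-20,330)),ori(.057)))"
```

```text
t: 26.45
ee_pos: [387.2, -127.7, 322.4]
orientation: [1.967, 2.108, 0.334]
ft_force: [0.1, 0.2, 0.4]
width: 35.2
grasp_force: 0.0
[-26.3, 282.2, 89.6, 0.331, 0.017, 0.012]
```

```bash
python3 -m inch '[[[-3,35,11,0.05,0,0,40],[-7,75,24,0.1,0,0,40],[-11,115,37,0.15,0.01,0,40],[-15,155,49,0.2,0.01,0.01,40],[-19,195,62,0.25,0.01,0.01,40],[-23,235,75,0.3,0.015,0.01,40],[-26,270,86,0.331,0.017,0.012,40],[-26,282,89.6,0.331,0.017,0.012,40],[-26,282,89.6,0.331,0.017,0.012,40]]]'; python3 -c "
from h import *
shot('wrist','w17')
c=[tw(p) for p in ((66,115,50),(256,115,50),(256,-115,50),(66,-115,24),(66,0,32))]
print(proj('w17',c).round())
B=cv2.GaussianBlur(np.load('pics/w17.npz')['frame'],(5,5),0).astype(int)
d=(B[:,:,2]-B[:,:,0])*100//(B.sum(2)+1); m=B.sum(2)//3
print('\n'.join('%3d '%v+''.join('B' if d[v,u]<=-4 else '#' if m[v,u]<70 else 'o' if d[v,u]<=0 and m[v,u]>150 else ',' if m[v,u]<120 else ' ' for u in range(120,520,4)) for v in range(40,330,7)))
"
```

```text
t: 27.35
ee_pos: [685.0, -132.6, 322.5]
orientation: [-2.149, -2.28, 0.005]
ft_force: [-0.6, 0.0, 0.3]
width: 34.9
grasp_force: 0.0
[[220.  85.]
 [390.  85.]
 [380. 277.]
 [238. 269.]
 [231. 186.]]
 40 BBBBBBBBBBBBBBBBBBBBBBBBBBBBBBBBBBBBBBBBBBBBBBBBBBBBBBBBBBBBBBBBBBBBBBBBBBBBBBBBBBBBBBBBBBBBBBB#####
 47 BBBBBBBBBBBBBBBBBBBBBBBBBBBBBBBBBBBBBBBBBBBBBBBBBBBBBBBBBBBBBBBBBBBBBBBBBBBBBBBBBBBBBBBBBBBBBBB#####
 54 BBBBBBBBBBBBBBBBBBBBBBBBBBBBBBBBBBBBBBBBBBBBBBBBBBBBBBBBBBBBBBBBBBBBBBBBBBBBBBBBBBBBBBBBBBBBBBB#####
 61 BBBBBBBBBBBBBBBBBBBBBBBBBBBBBBBBBBBBBBBBBBBBBBBBBBBBBBBBBBBBBBBBBBBBBBBBBBBBBBBBBBBBBBBBBBBBBB######
 68 BBBBBBBBBBBBBBBBBBBBBBBBBBBBBBBBBBBBBBBBBBBBBBBBBBBBBBBBBBBBBBBBBBBBBBBBBBBBBBBBBBBBBBBBBBBBBB######
 75 BBBBBBBBBBBBBBBBBBBBBBBBBBBBBBBBBBBBBBBBBBBBBBBBBBBBBBBBBBBBBBBBBBBBBBBBBBBBBBBBBBBBBBBBBBBBBB######
 82 BBBBBBBBBBBBBBBBBBBBBBBBBoooooooooooooooooooooooooooooooooooo ooo  oBBBBBBBBBBBBBBBBBBBBBBBBBB######
 89 BBBBBBBBBBBBBBBBBBBBBBBBBB ,,,,,,,,,,,,,,,,,,,,,,,,,,,,,,,,,,,,,,,, oBBBBBBBBBBBBBBBBBBBBBBBB#######
 96 BBBBBBBBBBBBBBBBBBBBBBBBBBB                               
[... 2807 characters left out ...]
BBBBBBBBBBB#BBBBBBBBBBBBBBBBBBBBBBBBBBBBBBBBBBBBBBBBBBB####BBBBBBBBBBB
292 BBBBBBBBBBBBBBBBBBBBBBBBBBBBBBBBBBBBBBBB##BBBBBBBBBBBBBBBBBB#BBBBBBBBBBBBBBBBBBBB,,,,,####BBBBBBBBBB
299 #BBBBBBBBBBBBBBBBBBBBBBBBBBBBBBBBBBBBBBB##BBBBBBBBBBBBBBBBBB#BBBBBBBBBBBBBBBBBB#,,###########BBBBBBB
306 ##BBBBBBBBBBBBBBBBBBBBBBBBBBBBBBBBBBBBB###BBBBBBBBBBBBBBBBB###BBBBBBBBBBBBBBBB,##BBBBBBBBB#,,,BBBBBB
313 B##BBBBBBBBBBBBBBBBBBBBBBBBBBBBBBBBBBBB##BBBBBBBBBBBBBBBBBBB##BBBBBBBBBBBBBBB###BBBBBBBBBBB####BBBBB
320 BB##B###########################BBBBBB###BBBBBBBBBBBBBBBBBBB###BBBBBBB##########################BBBB
327 BBB#############################BBBBBB###BBBBBBBBBBBBBBBBBBB###BBBBBBB############################BB
```

The colour map shows two neutral-grey bolts lying in the tray, at u≈264–276, v≈173–218 and from (284,232) to (316,184). Both are beyond the pail's mouth and the wooden grip. I'll withdraw, then check that the pail is stable and the bystanders are unmoved.

```bash
python3 -c "
from h import *
print('bolts tray xy',[(R.from_euler('z',-YAW).apply(atz('w17',u,v,14)-O)).round() for u,v in ((270,195),(300,207))]); shot('scene','s18')"
python3 -m inch '[[[0,-40,0,0,0,0,40],[0,-90,-10,0,0,0,40],[-30,-140,-20,0,0,0,40],[-80,-190,-20,0,0,0,40],[-130,-240,-20,0,0,0,40],[-180,-280,-20,0,0,0,40],[-230,-290,-20,0,0,0,40],[-280,-290,-20,0,0,0,40],[-330,-290,-20,0,0,0,40],[-350,-290,-20,0,0,0,40],[-350,-290,-20,0,0,0,40]]]'
python3 -c "
from h import *
shot('top','t19');shot('scene','s19')
L=lambda n:np.load('pics/'+n+'.npz')['frame'].astype(int)
A,B=L('top0'),L('t19');D=(np.abs(A-B).sum(2)>70).astype(np.uint8)
n,_,st,ce=cv2.connectedComponentsWithStats(D);print('top diff',[st[i].tolist() for i in range(1,n) if st[i,4]>12])
a,b,c=L('s8'),L('s18'),L('s19')
for x,y in ((a,b),(b,c)):
  D=np.abs(x-y).sum(2)[205:275,335:395];print('scene pail region diff',(D>60).sum())
d=(B[:,:,2]-B[:,:,0])*100//(B.sum(2)+1)
print('\n'.join('%d '%v+''.join('B' if d[v,u]<=-4 else 'o' if d[v,u]<=0 and B[v,u].sum()>400 else '-' if (B-A)[v,u].sum()<-45 else ' ' for u in range(336,412)) for v in range(210,292,2)))"
```

```text
bolts tray xy [array([112., -14.,  14.]), array([151., -30.,  14.])]
t: 28.55
ee_pos: [412.4, -502.1, 346.6]
orientation: [-2.156, -2.279, 0.002]
ft_force: [0.9, -0.3, -0.3]
width: 35.3
grasp_force: 0.0
top diff [[373, 216, 13, 9, 30], [388, 224, 6, 5, 17], [367, 232, 35, 45, 467], [353, 237, 17, 41, 354], [296, 250, 344, 230, 32475], [231, 253, 41, 28, 696], [544, 269, 4, 6, 16], [231, 273, 8, 11, 48], [355, 276, 8, 6, 16], [242, 282, 22, 10, 128], [250, 284, 20, 11, 51], [538, 284, 7, 7, 30], [519, 318, 10, 5, 33], [375, 368, 11, 8, 62], [451, 379, 6, 6, 15], [267, 405, 71, 69, 973], [332, 409, 30, 5, 107], [345, 423, 30, 8, 65], [357, 445, 30, 8, 152], [300, 446, 28, 10, 211], [339, 448, 8, 4, 23], [388, 453, 10, 12, 34], [359, 462, 14, 18, 102]]
scene pail region diff 359
scene pail region diff 237
210                                                                             
212                                                                             
214                                                                             
216                                      oo
[... 2334 characters left out ...]
-------oooo oo oooo ooooooooo------ooo     ooBBBBBBB
276 BBBBBBBBBBo        -o ooo------oooo oo o ooooooooooo-----o ooo--   ooBBBBBBB
278 BBBBBBBBBBo        ----- oo oooooooo ooooooooooooo o  o o o----     oBBBBBBB
280 BBBBBBBBBBo         -----o- o o                  o       ---        oBBBBBBB
282 BBBBBBBBBBo                --                                      ooBBBBBBB
284 BBBBBBBBBBo                                                          BBBBBBB
286 BBBBBBBBBB                                                          oBBBBBBB
288 BBBBBBBBBB                                                          oBBBBBBB
290 BBBBBBBBBB                                                          oBBBBBBB
```

```bash
python3 -m inch '[[[0,0,0,0,0,0,40],[0,0,0,0,0,0,40],[0,0,0,0,0,0,40],[0,0,0,0,0,0,40],[0,0,0,0,0,0,40],[0,0,0,0,0,0,40],[0,0,0,0,0,0,40],[0,0,0,0,0,0,40],[0,0,0,0,0,0,40],[0,0,0,0,0,0,40]]]' | head -1; python3 -c "
from h import *
shot('scene','s20')
L=lambda n:np.load('pics/'+n+'.npz')['frame'].astype(int)
print('still',(np.abs(L('s19')-L('s20')).sum(2)[205:275,335:395]>60).sum())
B=L('w17'); d=B[:,:,2]-B[:,:,0]; m=B.sum(2)//3
for v in range(168,236,4): print(v,'\t',' '.join('%d/%d'%(m[v,u],d[v,u]) for u in range(248,330,5)))
A,C=L('top0'),L('t19')
for n,(x0,y0,x1,y1) in dict(padlock=(258,300,292,340),torch=(440,225,505,262),tape=(145,258,192,300),castor=(440,193,480,228),smallpail=(275,180,312,222)).items(): print(n,(np.abs(A-C).sum(2)[y0:y1,x0:x1]>60).sum())"
```

```text
t: 29.65
still 0
168 	 170/19 171/19 172/18 176/19 173/20 173/19 175/17 177/21 173/17 174/19 174/18 174/19 172/19 173/20 173/19 170/19 170/18
172 	 199/-5 219/-3 217/-9 175/19 174/20 173/18 173/18 176/19 175/18 174/18 173/19 175/21 171/18 173/19 172/19 171/19 171/20
176 	 178/-2 221/-1 207/-11 172/18 171/18 173/18 174/18 174/18 176/19 172/18 172/18 173/19 173/18 172/20 174/18 173/19 171/19
180 	 158/3 222/-1 172/7 168/19 170/18 171/19 176/20 173/19 172/18 156/9 174/19 174/19 172/19 173/19 173/19 173/19 170/18
184 	 160/2 222/-2 169/9 171/18 171/18 171/17 171/18 173/19 149/-1 192/-5 157/-11 173/20 174/18 172/18 172/20 172/18 170/18
188 	 154/-1 219/-1 168/11 170/17 171/17 173/19 170/19 175/19 171/17 220/-1 221/0 196/-16 172/20 173/19 173/18 171/19 171/20
192 	 149/-3 220/-2 178/13 175/18 169/18 172/19 173/19 171/18 148/-5 223/-2 212/-4 202/-17 172/17 176/18 175/18 170/17 172/19
196 	 147/-6 219/-4 172/13 175/19 172/19 170/19 172/19 173/18 188/-19 222/-2 183/10 171/18 173/18 175/19 174/18 172/19 172/19
200 	 147/-4 218/-6 175/15 170/17 168/19 171/18 172/19 146/-1 220/-2 219/-5 175/19 1
[... 390 characters left out ...]
0/18 174/19 174/19 174/18
216 	 156/-11 218/-6 171/19 173/19 164/12 130/-7 200/-12 216/-7 171/20 173/19 171/18 173/18 175/19 173/19 173/18 173/18 173/19
220 	 173/17 175/17 171/19 172/19 138/-12 212/-4 208/-6 184/-5 171/18 174/19 173/17 173/19 175/19 173/19 173/19 172/18 174/19
224 	 174/19 171/18 170/18 173/20 155/5 221/-1 221/-1 204/-17 171/17 171/18 175/19 173/18 174/20 175/19 172/19 174/19 171/19
228 	 170/20 171/18 169/17 169/17 158/-16 215/-8 212/-13 187/1 172/19 171/18 173/17 173/20 172/19 175/19 173/20 175/19 171/19
232 	 171/18 170/18 168/18 173/19 171/15 216/-6 171/20 171/19 171/19 174/19 174/18 174/18 173/17 175/19 173/19 175/19 172/18
padlock 0
torch 0
tape 0
castor 0
smallpail 0
```

```bash
python3 -c "
from fit2 import *
for u,v in ((253,193),(282,205)):
  print([(R.from_euler('z',-YAW).apply(atz('w17',u,v,z)-O)).round().tolist() for z in (14,30,50,60)])
for ex in (-10,0):
  f=pail(np.radians(71),ex,0,3,0); print('lower rim w17',proj('w17',[f(-63+57*np.cos(a),57*np.sin(a),105) for a in (-.7,0,.7)]).round().tolist(),'upper',proj('w17',[f(-120,0,105)]).round())
L=lambda n:np.load('pics/'+n+'.npz')['frame'].astype(int)
B=L('w17'); d=B[:,:,2]-B[:,:,0]; m=B.sum(2)//3
for v in (150,160,166,180,193,204,218,224,230): print(v,' '.join('%d/%d'%(m[v,u],d[v,u]) for u in range(196,262,4)))"
```

```text
[[89.0, -12.0, 14.0], [93.0, -9.0, 30.0], [97.0, -6.0, 50.0], [99.0, -5.0, 60.0]]
[[127.0, -28.0, 14.0], [129.0, -25.0, 30.0], [132.0, -21.0, 50.0], [133.0, -19.0, 60.0]]
lower rim w17 [[242.0, 218.0], [246.0, 187.0], [239.0, 157.0]] upper [[182. 202.]]
lower rim w17 [[250.0, 218.0], [254.0, 187.0], [247.0, 157.0]] upper [[192. 202.]]
150 155/6 182/20 111/5 109/4 110/3 114/4 110/3 109/3 113/3 182/10 157/14 170/20 171/19 172/17 172/19 171/18 171/18
160 137/4 184/24 139/5 136/4 141/3 137/4 137/4 139/3 140/5 138/4 140/5 177/16 171/19 171/19 173/20 171/19 173/19
166 144/5 186/23 141/4 150/4 151/5 148/5 146/6 152/5 149/4 152/4 151/4 172/14 169/17 171/19 171/19 171/19 171/18
180 183/-113 195/-104 201/-100 184/-109 162/-2 165/5 162/5 169/5 167/6 170/6 171/6 164/5 179/18 158/3 223/-2 218/-6 169/18
193 167/-113 193/-106 198/-101 192/-105 162/-48 170/6 169/4 172/6 167/5 174/7 172/6 167/6 173/8 150/-4 220/-1 214/-11 176/20
204 149/-98 191/-108 196/-103 198/-103 168/-108 166/5 167/5 165/7 170/4 168/5 169/5 173/6 179/17 148/-6 215/-10 196/-14 171/19
218 133/-43 188/-109 194/-103 198/-102 179/-110 151/2 150/5 154/6 154/3 156/5 155/6 169/11 169/15 160/1 210/-9 182/1 172/17
224 129/-16 183/-110 194/-103 198/-102 182/-108 138/-11 143/2 143/4 147/4 144/4 149/5 184/20 164/16 174/19 170/19 169/19 172/17
230 116/-1 172/-112 194/-104 196/-102 186/-105 131/-36 127/5 132/5 131/3 134/3 183/14 136/6 171/19 169/18 169/20 168/19 168/18
```

```bash
python3 -c "
from workcell import ctrl
print(ctrl.close_job())"
```

```text
the job is handed in; nothing more can be done
None
```

The job is handed in at about 30 s: both bolts lie in the tray, the empty pail lies released and still in the V saddle, the padlock, torch, tape and castor are unmoved, and the arm is clear; the pail's foot may sit 5–10 mm back from the kerb.

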